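# Set the swivel vise to its third click

### The job

Of the two bench vises, take the one that has a length of square tube clamped level across its jaws and swivel it on its clicking base until its tail (the plain anvil block behind the jaws) points to the third click, counter-clockwise seen from above, from the long home lug on the base; then let go, leaving it resting in that click. It may already stand at home or one click on, so count from the home lug. Do not turn the other vise.

Things in the scene. Friction and masses are not known exactly. Their poses are not given: they have to be found in the camera images.
- vise (a joint): Swivel angle (rad) of the vise holding the square tube: 0 at home (tail over the home lug), growing counter-clockwise from above. Clicks every 24 deg: 0, 0.419, 0.838, 1.257 (third), 1.676, 2.094; stops 0.1 beyond both ends. Starts at home or first click. About 0.4 N m takes it out of a click; left within 10 deg of a click it snaps into it, and stays there.
- vise_base: Its fixed round base, 160 mm across, 26 mm high. Origin on the swivel axis at bench level, z up; x axis along the home lug, a bar 14 mm wide reaching 120 mm from the axis. Five short ribs (6 mm wide, out to 98 mm) mark clicks 1 to 5, counter-clockwise from it.
- vise_tail (a point): Point on top of its tail, 66 mm from the axis, 85 mm above the bench, x axis outward. Tail: block 34 mm wide, from jaws (28 mm from axis) to 90 mm, 50 to 85 mm above bench, free at sides; pinch it across from above or push it. Jaws 64 mm wide, 98 mm high; level tube 18 mm square, 150 mm long, top at 101 mm. Opposite the tail, slide and cross handle reach 115 mm from the axis, 72 mm high.
- spare_tail (a point): The same point on the other vise, alike but for an upright round bar (18 mm thick, top 170 mm above the bench) in its jaws. Leave it as it stands.

How it is judged:
At the end, for the whole second after the job is handed in: The vise with the square tube is let go and at rest in its third click, 72 degrees counter-clockwise of the home lug, within 10 degrees (value of joint vise between 1.082 and 1.432 rad and velocity of joint vise between -0.05 and 0.05 rad/s); the robot touches nothing.
It fails at once if the other vise was turned (its tail moved more than 25 mm) (distance of spare_tail from where it was at the start of the episode above 0.025 m).
It also fails if it takes over 32 s, if anything falls off the work surface, if the arm or the gripper's body presses on something with over 40 N, if the wrist force passes 120 N, or if a joint passes its speed limit or range.

### The arm

A 6-joint arm with a two-finger parallel gripper is mounted at the origin on the work surface. World frame = base frame: x ahead of the robot, y to its left, z up, the work surface at z = 0. Lengths are in m, angles in rad, forces in N, time in s.
With the tool pointing down it reaches from about 0.3 to 0.775 m from the base axis. Payload 14.6 kg.
Tool frame: the origin (TCP) lies midway between the tips of the shut fingers; the grasp point (between the pads) lies 19 mm behind it; x points along the fingers, z is the direction in which the jaws open and shut, and the axes are right-handed (so a half turn about x gives the same grasp; the last joint's range is limited). The gripper opens to 85 mm and grips with 20 to 120 N. Pads are 22 mm wide; open, the fingers measure 114 mm over their backs; the gripper's body (76 mm by 85 mm) begins 54 mm behind the grasp point. The pads swing forward as they close: fully open they stand 13 mm farther back than shut.
Start: joints at [1.174, 0.3, 1.521, -0, 1.321, -0.067], TCP at [0.178, 0.52, 0.231] pointing down, gripper open.
Joint ranges: [-3.03, 3.03], [-0.79, 2.21], [0.23, 2.52], [-1.04, 4.18], [0, 3.07], [-2.55, 2.55]. Speed limits (rad/s): [2.22, 2.22, 2.57, 3.14, 3.14, 3.14].

### API

Orientations are given as a unit quaternion [w, x, y, z].
In Python, from station import ctrl gives the robot as it stands. Calls block until the motion is done:
- ctrl.movep(position, orientation): joint-space move of the TCP to a pose.
- ctrl.move_straight(position, rotation=None, rate=0.15, until_force=None): straight line of the TCP; rotation=None keeps the orientation; rate is the mean speed in m/s. With until_force (N) it stops when the force on the tool has changed by that much, and returns True; else False.
- ctrl.move_joints(angles): joint-space move.
- ctrl.move_gripper(opening): opening from 0.0 (shut) to 1.0 (fully open); the grip force is fixed at half the most; returns when the fingers have stopped.
- ctrl.wait(seconds).
- ctrl.ik(position, orientation): joint angles nearest the present ones, or None.
- ctrl.sense(): the state.
- ctrl.get_image(name): name is "scene" or "top" or "wrist"; returns the picture (400x640x3 uint8, red, green, blue); there is no depth.
- ctrl.get_calibration(name): a dict with "fx", "fy", "cx", "cy" (pixels), "pose" (4x4, takes a point from camera to world coordinates); the wrist camera has in their place "tool_from_camera" (4x4, takes a point from camera to tool coordinates, whose origin is the TCP and whose axes are the tool frame's). Camera axes: x right, y down, z forward; pixel columns grow to the right and rows downward; lengths in m; the calibration is good to about 2 mm. A picture is of the moment at which its call begins: read the wrist's pose just before it. get_calibration takes no time and is no camera call.
A pose or a line that the arm cannot do raises ctrl.PlanningError and nothing moves.
- ctrl.close_job(): hands the job in, once; it reports no verdict.
Trained networks look in the newest picture that a camera, given by its name, has taken for a name from the list of things; names that differ only in an ending like _2 or _b are one class to them, and where a whole thing is asked for, a point or a joint stands for the part that bears it (a point fixed in the world has none). Each returns a list of dicts, best first, with "p" (0 to 1); they miss things now and then, are a little off and sometimes report something else, mostly with a low value. They report only what shows in the picture. A call takes as long as a camera call.
- ctrl.search_frame(label, camera): "rect" ([left, top, right, bottom] in pixels, round what is visible of it).
- ctrl.tip_of(label, camera): "centre" ([column, row] in pixels: a listed point, or the origin of a listed thing).
The state is a dict: "time": time; "q": joint angles; "qd": joint speeds; "tau": joint torques, N m; "tcp_pos": TCP position; "tool_rot": TCP orientation; "force": force on the tool from outside, world axes, zero at the start; "ft_torque": the same for the moment, N m; "width": opening from 0.0 (shut) to 1.0 (fully open).
Only numpy, scipy, OpenCV 4.12 (cv2) and the standard library are available. Lean on these libraries where they do the work, as an engineer would, in place of code of your own. Each camera call takes 0.05 s, during which the arm holds its last target.

## Working session

There is one attempt and no reset: what is moved stays moved. The work goes in short steps, each a Python script; the robot and the scene stay as the last script left them, time stands still between calls to the robot, and variables do not carry over. Pictures are saved under pics/ and viewed, and the job is handed in when it is done.

```bash
mkdir -p pics; ls
python3 - <<'E'
from station import ctrl
import cv2
for n in ("scene","top","wrist"):
    im=ctrl.get_image(n); cv2.imwrite(f"pics/{n}0.png",im[:,:,::-1])
    for l in ("vise_base","vise_tail","spare_tail"):
        print(n,l,[( [round(c) for c in d["centre"]],round(d["p"],2)) for d in ctrl.tip_of(l,n)])
    c=ctrl.get_calibration(n); print({k:(v if k in("fx","cx","cy") else None) for k,v in c.items()}); print(c.get("pose"))
print(ctrl.sense())
E
```

```text
pics
scene vise_base [([261, 295], 0.96)]
scene vise_tail [([247, 310], 0.64)]
scene spare_tail [([400, 120], 0.74)]
{'fx': 389.30208253749714, 'fy': None, 'cx': 316.9315905210317, 'cy': 204.04467758318745, 'pose': None}
[[ 0.78513397  0.51228841 -0.3480305   0.81138943]
 [ 0.61919376 -0.66091183  0.42402199 -0.37732697]
 [-0.01279592 -0.54841238 -0.83611012  0.74131294]
 [ 0.          0.          0.          1.        ]]
top vise_base [([421, 207], 0.55)]
top vise_tail [([462, 184], 0.72)]
top spare_tail [([162, 198], 0.77)]
{'fx': 385.6418846560028, 'fy': None, 'cx': 314.63026481950186, 'cy': 201.21200121036605, 'pose': None}
[[ 3.95851313e-03 -9.84330716e-01  1.76287753e-01  4.19596473e-01]
 [-9.99824918e-01 -6.71800703e-04  1.86998016e-02 -3.64808188e-02]
 [-1.82883588e-02 -1.76330911e-01 -9.84161036e-01  7.81709288e-01]
 [ 0.00000000e+00  0.00000000e+00  0.00000000e+00  1.00000000e+00]]
wrist vise_base []
wrist vise_tail []
wrist spare_tail []
{'fx': 333.10399136756047, 'fy': None, 'cx': 321.6281961646212, 'cy': 199.77637539722687, 'tool_from_camera': None}
None
{'time': 0.6, 'q': array([ 1.17441577e+00,  2.99914793e-01,  1.52102116e+00, -3.66728767e-06,
        1.32069275e+00, -6.66076259e-02]), 'qd': array([-7.65736387e-04,  1.24436054e-03, -8.49115114e-04, -8.92245883e-04,
       -7.09628940e-04,  6.61956632e-05]), 'tau': array([-5.57304338e-04, -5.43163419e+01, -3.61882353e+01, -7.66345852e-05,
        6.45365235e-04, -1.31266347e-05]), 'tcp_pos': array([0.17810686, 0.52034628, 0.2312635 ]), 'tool_rot': array([ 0.5752783 , -0.41115636,  0.57529866,  0.41114082]), 'force': array([-0.27961906, -0.04822584,  0.41935365]), 'ft_torque': array([-0.01865492,  0.0038923 ,  0.00037248]), 'width': 0.998095920852406}
```

View pics/top0.png

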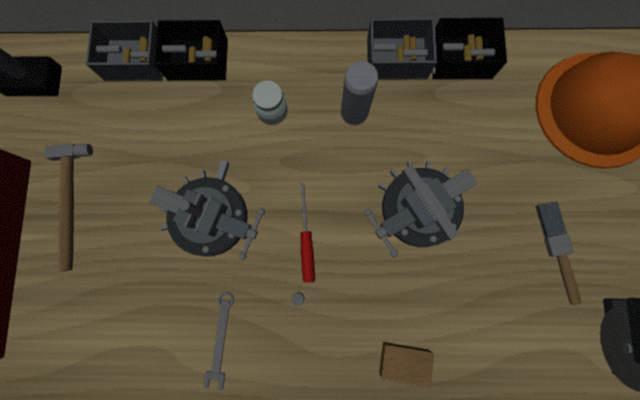

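View pics/scene0.png

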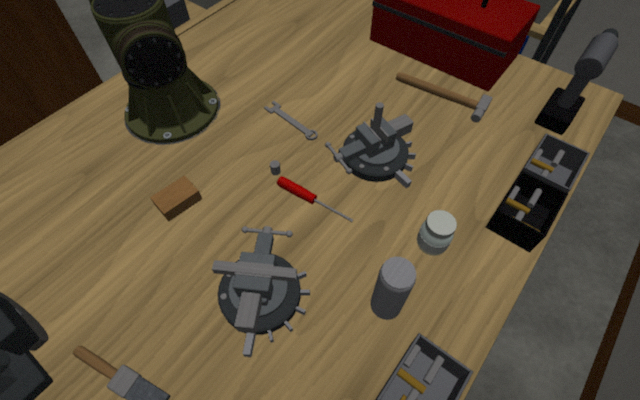

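The top view shows the square-tube vise on the right, base at about (422,207) and tail at (462,184). The upright-bar vise is on the left. I'll zoom in to find the lug and ribs.

```bash
cat > h.py <<'E'
import numpy as np
def toplane(c,px,z):
    T=np.array(c["pose"]); d=T[:3,:3]@np.array([(px[0]-c["cx"])/c["fx"],(px[1]-c["cy"])/c["fy"],1]); o=T[:3,3]
    return o+d*(z-o[2])/d[2]
def proj(c,p):
    T=np.array(c["pose"]); v=T[:3,:3].T@(np.array(p)-T[:3,3]); return np.array([c["fx"]*v[0]/v[2]+c["cx"],c["fy"]*v[1]/v[2]+c["cy"]])
E
python3 - <<'E'
import cv2,numpy as np
a=cv2.imread("pics/top0.png")[140:270,350:500]; b=cv2.imread("pics/scene0.png")[220:360,190:340]
f=lambda a:cv2.convertScaleAbs(cv2.resize(a,(780,int(780*a.shape[0]/a.shape[1])) ,interpolation=cv2.INTER_CUBIC)[:600],alpha=1.8)
cv2.imwrite("pics/zt.png",cv2.resize(f(a),(690,590)));cv2.imwrite("pics/zs.png",cv2.resize(f(b),(640,590)))
from h import *
from station import ctrl
c=ctrl.get_calibration("top"); s=ctrl.get_calibration("scene")
print("tail top",toplane(c,[462,184],.085),"scene",toplane(s,[247,310],.085))
print("base",toplane(c,[421,207],.0),toplane(s,[261,295],.0), "spare", toplane(c,[162,198],.085))
E
```

```text
tail top [ 0.57670698 -0.29393109  0.085     ] scene [ 0.57796567 -0.28859058  0.085     ]
base [ 0.54775134 -0.23909918  0.        ] [ 0.54861619 -0.23817832  0.        ] spare [0.55024507 0.25951382 0.085     ]
```

View pics/zt.png

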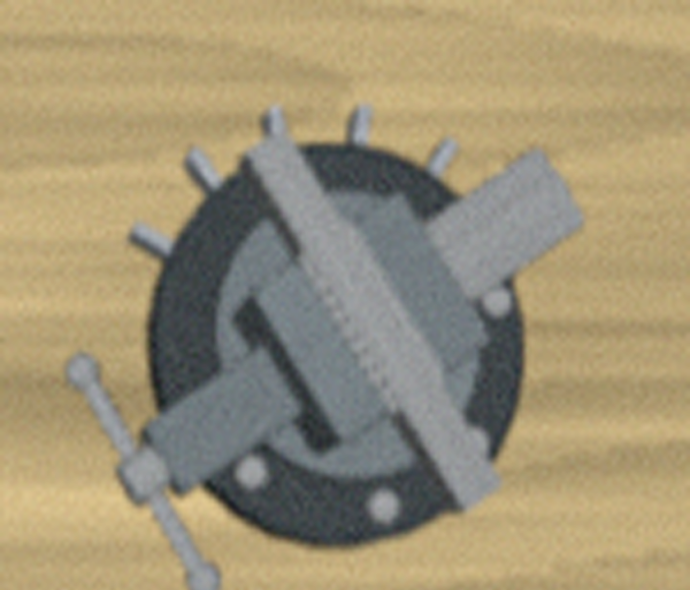

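View pics/zs.png

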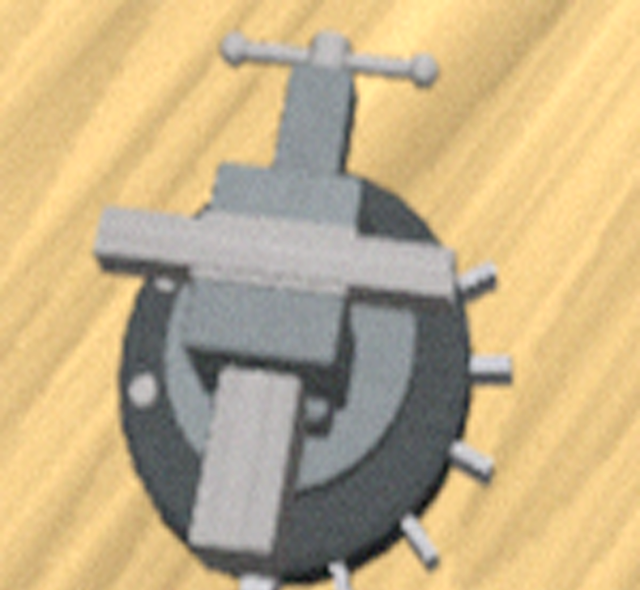

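All five ribs are visible and the lug lies under the tail, so the vise looks to be at home. I'll check the rib angles numerically.

Run:
```python
from h import *
from station import ctrl
c=ctrl.get_calibration("top")
B=np.array([.548,-.2387])
for z in(.012,.02):
  for p in [(447,143),(363,108),(273,108),(192,153),(133,230)]:
    w=toplane(c,(350+p[0]/4.6,140+p[1]/4.538),z)[:2]-B; print(np.degrees(np.arctan2(w[1],w[0])).round(1),np.linalg.norm(w).round(4))
# tail outer corners
for p in [(540,150),(583,215)]: print(toplane(c,(350+p[0]/4.6,140+p[1]/4.538),.085))
# fit base circle: extremes left 150, right 522, bottom 545, at z .026
for p in [(150,335),(522,335),(335,545)]: print(toplane(c,(350+p[0]/4.6,140+p[1]/4.538),.026))
```

```text
-37.0 0.0893
-11.3 0.0894
14.4 0.0905
41.6 0.0892
70.1 0.0918
-36.4 0.0861
-10.1 0.0867
15.9 0.0889
43.2 0.0887
71.3 0.0924
[ 0.59740102 -0.30511903  0.085     ]
[ 0.57036145 -0.32036367  0.085     ]
[ 0.52977909 -0.15637523  0.026     ]
[ 0.52998446 -0.31483855  0.026     ]
[ 0.43974759 -0.23125312  0.026     ]
```

```bash
python3 - <<'E'
from h import *
from station import ctrl
c=ctrl.get_calibration("top")
P=lambda p,z:toplane(c,(350+p[0]/4.6,140+p[1]/5.113),z)
L,R,D,U=[P(p,.026) for p in [(150,335),(523,335),(335,546),(335,143)]]
B=np.array([(D[0]+U[0])/2,(L[1]+R[1])/2]); print(L,R,D,U,B)
for B in (B,np.array([.548,-.2387])):
 for z in (.015,):
  for p in [(447,143),(363,108),(273,108),(192,153),(133,230)]:
    w=P(p,z)[:2]-B; print(np.degrees(np.arctan2(w[1],w[0])).round(1),np.linalg.norm(w).round(4))
 t=(P((540,150),.085)+P((583,215),.085))[:2]/2; w=t-B; print("tail",t,np.degrees(np.arctan2(w[1],w[0])),np.linalg.norm(w))
s=ctrl.get_calibration("scene")
for r in(.105,.12): 
  for a in (-61.5,-58,-37.5): print(r,a,proj(s,[*(B+r*np.array([np.cos(np.radians(a)),np.sin(np.radians(a))])),.02]))
E
python3 -c "
import cv2
b=cv2.imread('pics/scene0.png')[300:370,210:310]
cv2.imwrite('pics/zs2.png',cv2.convertScaleAbs(cv2.resize(b,(800,560),interpolation=cv2.INTER_CUBIC),alpha=1.8))"
```

```text
[ 0.54638755 -0.15682419  0.026     ] [ 0.54652996 -0.31631736  0.026     ] [ 0.46528593 -0.23240928  0.026     ] [ 0.62305412 -0.23955164  0.026     ] [ 0.54417002 -0.23657078]
-34.1 0.0987
-11.2 0.0981
12.2 0.0986
36.4 0.0967
61.2 0.0962
tail [ 0.59242527 -0.31332121] -57.84122074985503 0.0906597915601048
-34.3 0.0944
-10.3 0.094
14.0 0.0953
38.8 0.0949
63.8 0.0963
tail [ 0.59242527 -0.31332121] -59.232811447702204 0.08684428265275879
0.105 -61.5 [244.58247347 346.8547579 ]
0.105 -58 [248.07414513 347.36205552]
0.105 -37.5 [268.9814014 345.7917232]
0.12 -61.5 [242.29685553 355.52528699]
0.12 -58 [246.33253171 356.11996525]
0.12 -37.5 [270.50723278 354.28953185]
```

View pics/zs2.png

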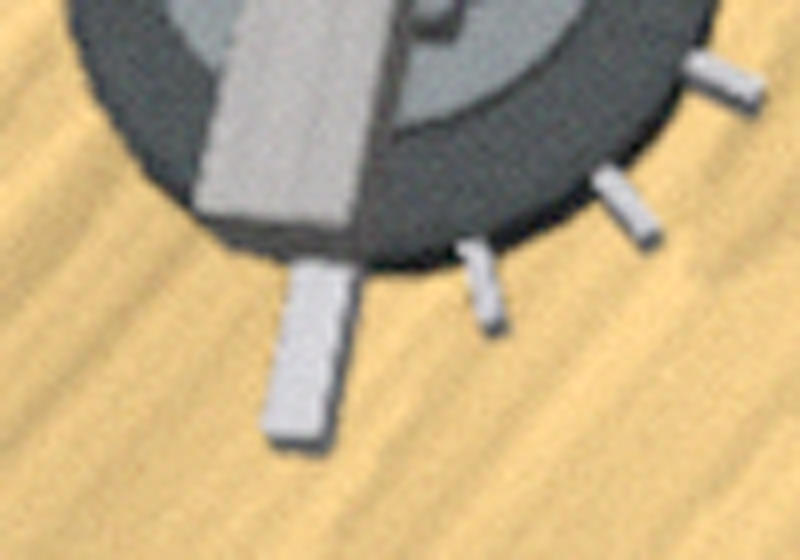

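Confirmed: the long lug sticks out straight from under the tail (scene zoom, around (315,350)), and the next rib is 24° on. So the vise is at home, with the lug at about −58.5° and the axis at about (0.545, −0.237). I'll plan the pinch arc, starting with an IK check and then a move above the tail.

```bash
cat >> h.py <<'E'
from scipy.spatial.transform import Rotation as R
def quat(a,sgn):  # a tail angle deg
    a=np.radians(a); z=sgn*np.array([-np.sin(a),np.cos(a),0]); x=np.array([0,0,-1.]); y=np.cross(z,x)
    q=R.from_matrix(np.column_stack([x,y,z])).as_quat(); return [q[3],q[0],q[1],q[2]]
C=np.array([.545,-.2372]); A0=-58.5
def pt(a,z,r=.07): return [C[0]+r*np.cos(np.radians(a)),C[1]+r*np.sin(np.radians(a)),z]
E
python3 - <<'E'
from h import *
from station import ctrl
for s in(1,-1):
  for a in (A0,A0+24,A0+48,A0+72):
    for z in (.05,.2):
      q=ctrl.ik(pt(a,z),quat(a,s)); print(s,a,z,None if q is None else np.round(q,2))
c=ctrl.get_calibration("wrist"); print(np.round(c["tool_from_camera"],3))
c=ctrl.get_calibration("top")
for p in [(355,118),(427,203)]: print(toplane(c,p,0))
E
```

```text
1 -58.5 0.05 [-0.53  0.71  1.35 -0.    1.08 -1.08]
1 -58.5 0.2 [-0.53  0.56  1.23 -0.    1.35 -1.08]
1 -34.5 0.05 [-0.49  0.73  1.32 -0.    1.09 -1.45]
1 -34.5 0.2 [-0.49  0.58  1.2  -0.    1.37 -1.45]
1 -10.5 0.05 [-0.44  0.73  1.32 -0.    1.09 -1.83]
1 -10.5 0.2 [-0.44  0.58  1.2  -0.    1.36 -1.83]
1 13.5 0.05 [-0.4   0.71  1.36 -0.    1.08 -2.21]
1 13.5 0.2 [-0.4   0.55  1.24 -0.    1.35 -2.21]
-1 -58.5 0.05 [-0.53  0.71  1.35 -0.    1.08  2.06]
-1 -58.5 0.2 [-0.53  0.56  1.23 -0.    1.35  2.06]
-1 -34.5 0.05 [-0.49  0.73  1.32 -0.    1.09  1.69]
-1 -34.5 0.2 [-0.49  0.58  1.2  -0.    1.37  1.69]
-1 -10.5 0.05 [-0.44  0.73  1.32 -0.    1.09  1.31]
-1 -10.5 0.2 [-0.44  0.58  1.2  -0.    1.36  1.31]
-1 13.5 0.05 [-0.4   0.71  1.36 -0.    1.08  0.93]
-1 13.5 0.2 [-0.4   0.55  1.24 -0.    1.35  0.93]
[[ 0.001 -0.28   0.96  -0.142]
 [-0.001 -0.96  -0.28   0.072]
 [ 1.    -0.    -0.001 -0.001]
 [ 0.     0.     0.     1.   ]]
[ 0.7404313  -0.10724393  0.        ]
[ 0.55605902 -0.25168876  0.        ]
```

Run:
```python
from h import *
from station import ctrl
import cv2
ctrl.movep(pt(A0,.25),quat(A0,1))
s=ctrl.sense(); im=ctrl.get_image("wrist"); cv2.imwrite("pics/w1.png",im[:,:,::-1])
d=ctrl.tip_of("vise_tail","wrist"); b=ctrl.tip_of("vise_base","wrist")
c=dict(ctrl.get_calibration("wrist"))
q=s["tool_rot"]; T=np.eye(4); T[:3,:3]=R.from_quat([q[1],q[2],q[3],q[0]]).as_matrix(); T[:3,3]=s["tcp_pos"]
c["pose"]=T@np.array(c["tool_from_camera"])
for e in d: print("tail",e["centre"],e["p"],toplane(c,e["centre"],.085))
for e in b: print("base",e["centre"],e["p"],toplane(c,e["centre"],0))
print(pt(A0,.085,.066),proj(c,pt(A0,.085,.066)),[proj(c,pt(A0,.085,r)) for r in(.09,)],proj(c,pt(A0,.02,.12)),s["time"],s["tcp_pos"])
```

```text
tail [324.7, 178.5] 0.72 [ 0.5822752  -0.29321672  0.085     ]
base [323.5, 104.0] 0.73 [ 0.54650025 -0.23649877  0.        ]
[np.float64(0.5794849052712526), np.float64(-0.2934742508473701), 0.085] [322.03283784 177.21195045] [array([322.01391977, 201.64811953])] [321.97397669 210.28428483] 3.7917 [ 0.58187372 -0.29621209  0.25003893]
```

View pics/w1.png

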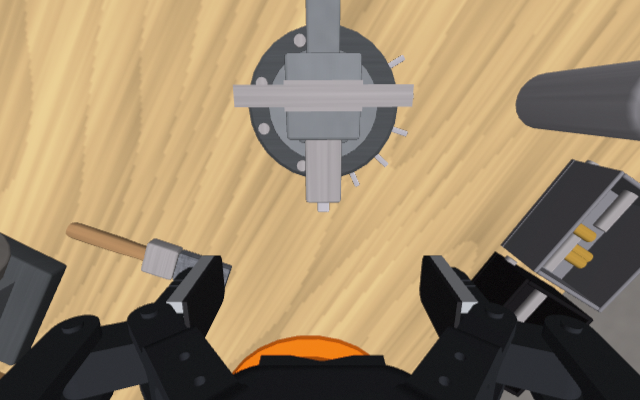

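The wrist view shows the tail centred below the gripper at about (323,170), with the lug tip directly under it at (323,207). I'll descend and pinch.

Run:
```python
from h import *
from station import ctrl
import cv2
print(ctrl.move_straight(pt(A0,.12),rate=.15))
print(ctrl.move_straight(pt(A0,.046),rate=.08,until_force=12))
ctrl.move_gripper(0.0)
s=ctrl.sense(); print(s["time"],s["tcp_pos"],s["width"],s["force"],s["ft_torque"])
cv2.imwrite("pics/w2.png",ctrl.get_image("wrist")[:,:,::-1])
```

```text
False
False
6.5583 [ 0.58273778 -0.29654513  0.04665932] 0.39203577858363214 [7.89220423 2.15299083 1.57654915] [ 0.25486988 -0.95725226  0.38528892]
```

View pics/w2.png

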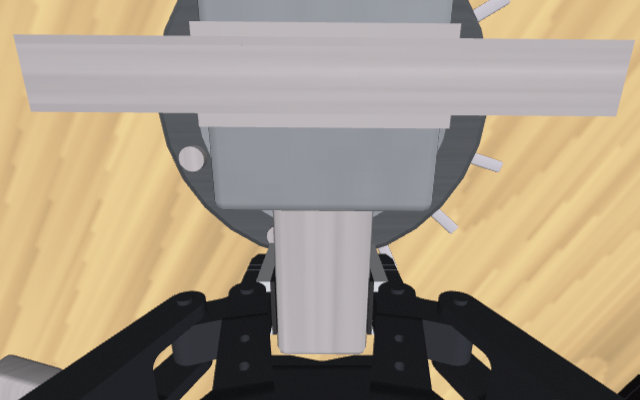

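The tail is pinched evenly between the pads (opening 33 mm). I'll swivel it in 9° chords.

Run:
```python
from h import *
from station import ctrl
for k in range(1,9):
    a=A0+9*k
    ctrl.move_straight(pt(a,.046),quat(a,1),rate=.03)
    s=ctrl.sense(); print(k*9,round(s["time"],2),s["tcp_pos"].round(4),s["force"].round(1),s["ft_torque"].round(2),round(s["width"],3))
    if np.linalg.norm(s["force"])>60: print("stop");break
import cv2
cv2.imwrite("pics/t3.png",ctrl.get_image("top")[:,:,::-1][120:280,340:520].repeat(4,0).repeat(4,1)[:600])
```

```text
9 7.12 [ 0.5912 -0.2906  0.0466] [7.2 0.7 3. ] [ 0.08 -0.87 -0.32] 0.388
18 7.64 [ 0.599  -0.2829  0.0467] [ 7.  -0.6  1.7] [-0.05 -0.98  0.1 ] 0.388
27 8.16 [ 0.6054 -0.2744  0.0467] [ 7.2 -3.8  1.3] [-0.23 -0.96 -0.13] 0.392
36 8.68 [ 0.6104 -0.2647  0.0467] [ 8.2 -5.2  1.1] [-0.25 -1.14  0.26] 0.392
45 9.19 [ 0.6139 -0.2543  0.0467] [ 9.3 -4.3 -0.1] [-0.21 -1.17  0.82] 0.39
54 9.71 [ 0.6157 -0.2437  0.0467] [10.1 -7.2 -0.4] [-0.46 -1.3   0.51] 0.392
63 10.22 [ 0.6157 -0.2328  0.0467] [11.6 -8.7  0.4] [-0.41 -1.23  1.02] 0.391
72 10.74 [ 0.6141 -0.2219  0.0467] [12.  -7.3 -0.9] [-0.48 -1.45  1.2 ] 0.389
```

View pics/t3.png

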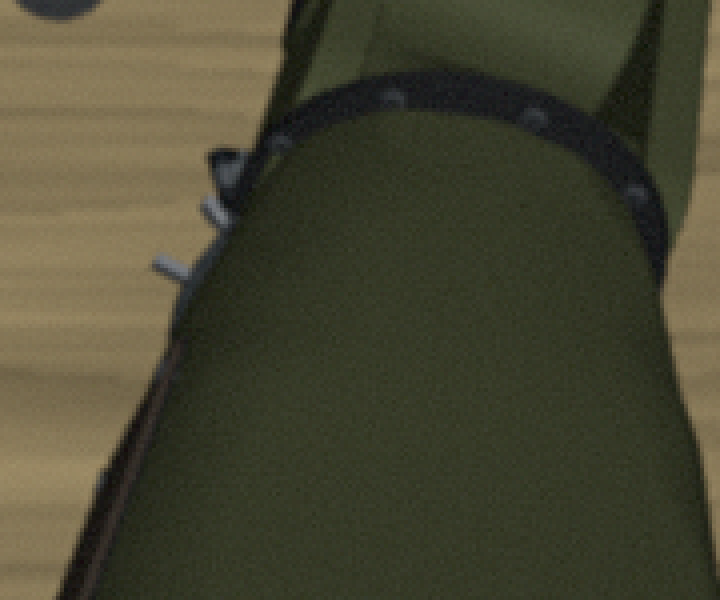

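The arm blocks the top view here, but the forces stayed low. I'll release, lift clear and check.

Run:
```python
from h import *
from station import ctrl
import cv2
ctrl.move_gripper(1.0)
a=A0+72
ctrl.move_straight(pt(a,.25),rate=.15)
s=ctrl.sense(); im=ctrl.get_image("wrist"); cv2.imwrite("pics/w4.png",im[:,:,::-1])
d=ctrl.tip_of("vise_tail","wrist")
c=dict(ctrl.get_calibration("wrist"))
q=s["tool_rot"]; T=np.eye(4); T[:3,:3]=R.from_quat([q[1],q[2],q[3],q[0]]).as_matrix(); T[:3,3]=s["tcp_pos"]
c["pose"]=T@np.array(c["tool_from_camera"])
for e in d:
    w=toplane(c,e["centre"],.085)[:2]-C; print("tail",e["centre"],e["p"],w+C,np.degrees(np.arctan2(w[1],w[0]))-A0,np.linalg.norm(w))
print(s["time"],s["force"])
```

```text
tail [319.1, 179.8] 0.95 [ 0.61099838 -0.22398951] 69.81896228331324 0.0673075304602131
12.8583 [-0.14711274  0.41115541 -0.09002991]
```

View pics/w4.png

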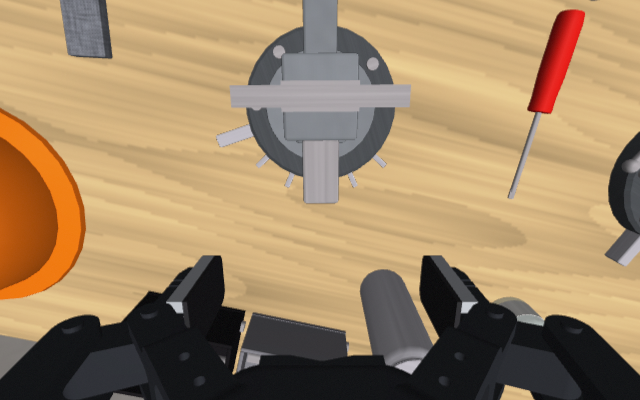

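The wrist view shows the long lug at (235,135), then ribs 1 (262,160) and 2 (289,181). The tail at (320,172) covers rib 3, and ribs 4 and 5 show beyond it at (352,181) and (380,161). That is the third click, and the gripper is clear.

Run:
```python
from h import *
from station import ctrl
ctrl.wait(0.3)
im=ctrl.get_image("top"); c=ctrl.get_calibration("top")
print([(d["centre"],d["p"],toplane(c,d["centre"],.085)) for d in ctrl.tip_of("spare_tail","top")])
s=ctrl.sense(); print(s["time"],s["force"],s["width"])
ctrl.close_job()
```

```text
[([166.2, 197.0], 0.66, array([0.55213399, 0.25181395, 0.085     ]))]
13.3583 [ 0.5132668   0.09337531 -0.23581564] 0.994502860163346
the job is handed in; nothing more can be done
```

The square-tube vise now rests in its third click counter-clockwise from the home lug. The job was handed in at about 13.4 s, and no verdict was reported.

- **Start:** the tail stood over the home lug, which pointed about −58.5° in the world frame, so the vise was at home.
- **Move:** I pinched the tail from above, swung it 72° counter-clockwise in 9° steps (wrist force at most about 15 N at the end of each step), then opened the gripper and lifted clear.
- **Final position:** the last wrist picture shows the lug, ribs 1 and 2, the tail over rib 3, and ribs 4 and 5 beyond. The network's tail point gives 69.8°, against 72° wanted with 10° allowed. I did not re-measure the vise just before handing in.
- **Robot clear:** the force on the tool was near zero, with the gripper open and well above the vise.
- **Other vise:** it was not touched. The network put its tail about 8 mm from its first reading, which I take as detection noise; the limit is 25 mm.
- **Failed check:** the top picture taken before letting go was useless, because the arm blocked the view. I checked from the wrist camera after lifting instead.

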